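Clip a four-hole adapter plate under the inspection microscope

ROBOT

A 6-joint arm with a two-finger parallel gripper is mounted at the origin on the work surface. World frame = base frame: x ahead of the robot, y to its left, z up, the work surface at z = 0. Lengths are in m, angles in degrees, forces in N, time in s.
With the tool pointing down it reaches from about 0.25 to 0.725 m from the base axis. Payload 9.7 kg.
Tool frame: the origin (TCP) lies at the very end of the fingers, on their centre line; the grasp point (between the pads) lies 19 mm behind it (bot.grip_point_offset is the distance from the TCP to the grasp point, in m); y points along the fingers, x is the direction in which the jaws open and shut, and the axes are right-handed (so a half turn about y gives the same grasp; the last joint's range is limited). The gripper opens to 85 mm and grips with 20 to 120 N. Pads are 22 mm wide; open, the fingers measure 114 mm over their backs; the gripper's body (76 mm by 85 mm) begins 54 mm behind the grasp point. The pads swing forward as they close: fully open they stand 13 mm farther back than shut.
Start: joints at [76.375, 4.979, 10.078, 95.1, 0, 90], TCP at [0.13, 0.535, 0.231] pointing down, gripper open.
Joint ranges: [-179.16, 179.16], [-48.56, 103.87], [-65.8, 70.77], [-126.05, 130.52], [-82.76, 87.17], [-180, 180]. Speed limits (degrees/s): [127.2, 127.2, 147.25, 180, 180, 180].

INTERFACE

Orientations are given as [roll, pitch, yaw] about the fixed x, y, z axes, in that order (R = Rz(yaw) Ry(pitch) Rx(roll)).
In Python, from workcell import bot gives the robot as it stands.
- The arm moves only by the shell command python3 -m inch 'ROWS' [FORCE]. ROWS is JSON, a list of rows, each a list of 3 entries, a list of its own where there are three numbers: the shift along the tool's x, y, z in mm, then the turn, a rotation vector about the tool's x, y, z in rad, then the finger opening in mm, from 0 to 85.4. In form: [[[x, y, z], [ax, ay, az], grip], ...]. A call has 1 to 20 rows; each row is the pose to reach, as a shift and turn from the pose measured when the call began, along the tool's axes at that moment; what a row does not reach only later rows make up. A row lasts 1/10 s, in which the tool goes at most 50 mm and 8.59 degrees, less where a joint would pass 70% of its speed; a pose out of reach is approached as far as the arm can. A call with a gripper value outside its range is refused whole. The fingers move at their own pace and stop on an object; FORCE is the grip in N (left out, the last holds). Time passes only in rows, so rows that repeat a pose let the fingers close. It gives the time, the measured TCP pose, the force and the opening at its end, in the units of the state.
- bot.get_obs(): the state, without advancing time (a new reading comes with each control period).
- bot.camera(name): name is "scene" or "top"; returns a dict with "frame" (384x512x3 uint8, red, green, blue), "mtx" (3x3 intrinsics, pixels), "k1" (the pictures are not rectified: a ray, as slopes to the right and down, at radius r is drawn at 1 + k1 r^2 times it, then the intrinsics apply), "origin" and "orientation" of the camera in the world. Camera axes: x right, y down, z forward; pixel columns grow to the right and rows downward; lengths in m; the calibration is good to about 2 mm. A picture is of the moment at which its call begins. There is no depth.
- bot.job_done(): hands the job in, once; it reports no verdict.
Trained networks look in a picture, given as the dict that the camera call returned (one of the last four; its "shot" number tells which), for a name from the list of things; names that differ only in an ending like _2 or _b are one class to them, and where a whole thing is asked for, a point or a joint stands for the part that bears it (a point fixed in the world has none). Each returns a list of dicts, best first, with "confidence" (0 to 1); they miss things now and then, are a little off and sometimes report something else, mostly with a low value. They report only what shows in the picture. A call takes as long as a camera call. They do not tell look-alikes from the thing itself.
- bot.search_frame(picture, name): "box" ([left, top, right, bottom] in pixels, round what is visible of it).
- bot.cut_out(picture, name): "region" (384x512 bool, what is visible of it) and "box" ([left, top, right, bottom] in pixels, round what is visible of it).
The state is a dict: "time": time; "q": joint angles; "qd": joint speeds; "joint_efforts": joint torques, N m; "ee_pos": TCP position; "tcp_rot": TCP orientation; "wrist_force": force on the tool from outside, world axes, zero at the start; "torque": the same for the moment, N m; "opening": finger opening in m.
Only numpy, scipy, OpenCV 4.12 (cv2) and the standard library are available. Lean on these libraries where they do the work, as an engineer would, in place of code of your own. Each camera call takes 0.05 s, during which the arm holds its last target. There are 200 camera calls.

TASK

Take the rectangular four-hole plate off the board and slide it along the microscope stage, between the guide strips and under both spring clips, until it is fully home against the end stop and both clips have snapped down into its holes. Let go of it, then press the ring-light button on the microscope's foot all the way down and let it come up again. Do not knock the microscope's head, and leave the flange, the adaptor and the spanner where they are.

Things in the scene. Friction and masses are not known exactly. Their poses are not given: they have to be found in the camera images.
- plate: The job: flat rectangular aluminium plate 150 x 60 x 8 mm, 0.18 kg, four 18 mm through holes, 16 mm from the short ends and 16 mm off the long centre line. Symmetric: either end first, either face up. Origin: centre of its underside; x along its length, z up. It starts level on the board's battens, underside 42 mm above the bench, its ends overhanging the outer battens' sides by about 41 mm.
- board: Fixed plywood setting-down board 170 (x) x 260 (y) x 12 mm with two grey battens along y, 16 mm wide and 30 mm high, centred at x = -26 and +26 mm; batten tops 42 mm above the bench. Origin on the bench under its centre. The plate lies at y = -70 or +70 mm on it, the flange at the other place, both roughly along the board's x.
- microscope: Bench inspection microscope, fixed. Origin: on the bench below the middle of the stage's end stop; x is the way a plate is slid home (away from the robot), y left, z up. Grey foot 16 mm high, from x = -130 to +100, y = -175 to +160 mm. Column 32 mm thick at x = -60, y = -148 mm; an arm (underside 263 mm up) runs from it to the head.
- stage_home (a point): On the stage top, 55 mm above the bench, at the middle of the end stop's face; axes as the microscope's. The stop is a bar 6 mm high. With the plate home the lower edge of its leading end touches here, so the plate's origin is 75 mm towards -x, and its outer 45 mm lie on the narrow loading tongue, where its long sides stand free to be held.
- stage_mouth (a point): Middle of the wide stage top's front edge, 105 mm in front (-x) of the end stop. The black stage is 130 mm wide; from here a level tongue 40 mm wide, 12 mm thick runs 60 mm farther towards the robot. Two steel guide strips, 6 mm high, inner faces 31.5 mm left and right of the centre line, run from 5 to 70 mm behind this point, their front ends flared outwards by about 4 mm.
- head: Camera head over the stage: black ring light of 100 mm diameter, narrower white barrel above. Origin: centre of the ring light's underside, 90 mm in front (-x) of the end stop, 153 mm above the bench (90 mm over a clipped plate's top). An upright gripper on the plate's outer end would strike it; one leaning back to the robot by 30 to 45 degrees has room. It must not be knocked (3 N).
- clip_left (a joint): Left (+y) spring clip, a spring steel strip 9 mm wide hinged 30 mm behind the stop face, 16 mm left of the centre line. Angle in rad: 0 down, about 0.1 while its bend rides on top of the plate, back to about 0 when the bend drops into a hole, some 3 mm before the plate is home. The plate's end pushes it up by itself; sliding under both clips takes about 5 to 10 N.
- clip_right (a joint): Right (-y) spring clip, the same, 16 mm right of the centre line.
- clip_left_bend (a point): Lowest point of the left clip's rolled bend: 13 mm in front of the stop face, 3.5 mm above the stage when down. From here the strip slopes up at 25 degrees towards the robot to a lip 23 mm farther out and 10 mm higher.
- clip_right_bend (a point): Lowest point of the right clip's bend.
- light_button (a joint): Ring-light push button: travel in m, 0 up, 0.006 fully down; springs back; needs about 5 N.
- light_button_top (a point): Centre of the top of the ring-light button, a round grey cap of 26 mm diameter that is pressed straight down, on the small grey housing at the left (+y) side of the microscope's foot: 95 mm in front of the end stop and 133 mm left of the centre line. Moves with the button.
- flange: Bystander: aluminium flange with two round ears, 130 mm long, 68 mm wide, 10 mm thick with a round boss to 26 mm, lying on the board. Origin: centre of its underside. Not to be moved.
- adaptor: Bystander: steel hydraulic adaptor with a hexagon, 60 mm high, 38 mm wide, standing on the bench beyond the board. Origin: centre of its underside. Not to be moved.
- spanner: Bystander: 180 mm steel spanner lying on the bench to the right of the microscope, towards the robot. Not to be moved.
Not all that is in view belongs to the job. What is meant by the plate is not yellow, and is the smaller of those in its own colour.

How it is judged:
By the outcome, as a careful person would: the job done as asked, in the order asked, and still so for the second after the job is handed in, with the robot touching nothing.
It also fails if it takes over 58 s, if anything falls off the work surface, if the arm or the gripper's body presses on something with over 40 N, if the wrist force passes 120 N, or if a joint passes its speed limit or range.

## Working session

There is one attempt and no reset: what is moved stays moved. The work goes in short steps, Python scripts to look and compute and a shell command to move; the robot and the scene stay as the last step left them, time stands still between calls to the robot, and variables do not carry over. Pictures are saved under pics/ and viewed, about 8 in all and at most 12, crops included, and the job is handed in when it is done.

```bash
mkdir -p pics; ls
cat > h.py <<'E'
from workcell import bot
import numpy as np, cv2
from scipy.spatial.transform import Rotation as R
def rot(o):
    o=np.array(o,float)
    return o if o.shape==(3,3) else (R.from_euler('xyz',o,degrees=True).as_matrix() if o.size==3 else R.from_quat(o).as_matrix())
def ray(c,u,v):
    m=np.array(c['mtx']);d=np.array([(u-m[0,2])/m[0,0],(v-m[1,2])/m[1,1]]);s=d.copy()
    for _ in range(20): s=d/(1+c['k1']*(s@s))
    return np.array(c['origin']),rot(c['orientation'])@np.array([s[0],s[1],1])
def at(c,u,v,z):
    o,d=ray(c,u,v);return o+d*(z-o[2])/d[2]
def proj(c,p):
    q=rot(c['orientation']).T@(np.array(p)-np.array(c['origin']));s=q[:2]/q[2];s=s*(1+c['k1']*(s@s))
    m=np.array(c['mtx']);return np.array([m[0,0]*s[0]+m[0,2],m[1,1]*s[1]+m[1,2]])
def save(c,n,box=None,k=1):
    f=c['frame'][:,:,::-1]
    if box: f=f[box[1]:box[3],box[0]:box[2]]
    cv2.imwrite('pics/'+n,cv2.resize(f,None,fx=k,fy=k,interpolation=cv2.INTER_CUBIC))
E
python3 - <<'E'
from h import *
print(bot.get_obs())
for n in('scene','top'):
    c=bot.camera(n);save(c,n+'0.png',k=1.55)
    print(n,{k:c[k] for k in c if k!='frame'})
    for t in('plate','flange','board','microscope','head','light_button_top','clip_left','clip_right','adaptor','spanner'):
        print(t,[(np.round(r['box']).tolist(),round(r['confidence'],2)) for r in bot.search_frame(c,t)][:3])
E
```

```text
pics
{'time': 0.0, 'q': array([ 7.63756582e+01,  5.01130323e+00,  1.00342112e+01,  9.50998041e+01,
       -1.11396156e-03,  9.00002714e+01]), 'qd': array([ 0.02931764, -0.08699695, -0.07186214,  0.03493249, -0.05318704,
        0.04193591]), 'joint_efforts': array([-3.61797374e-04, -5.20394039e+01,  4.64797640e+01,  1.65970920e-02,
        1.09491673e-04,  7.88796910e-06]), 'ee_pos': array([0.12950589, 0.53429631, 0.23057895]), 'tcp_rot': array([-9.00011143e+01,  7.68961102e-02,  7.63753868e+01]), 'wrist_force': array([ 0.29685906,  0.49539952, -0.57834096]), 'torque': array([-0.00719312, -0.05770698, -0.00149454]), 'opening': 0.0853981378459979}
scene {'mtx': array([[416.56045223,   0.        , 256.96628961],
       [  0.        , 416.56045223, 197.82173791],
       [  0.        ,   0.        ,   1.        ]]), 'k1': -0.024089515609157664, 'origin': array([1.34681012, 0.60157343, 0.72740347]), 'orientation': array([-121.65664457,    1.34651797,  119.71569237]), 'shot': 1}
plate [([370.0, 207.0, 405.0, 238.0], 0.87), ([381.0, 262.0, 464.0, 294.0], 0.71), ([321.0, 225.0, 350.0, 265.0]
[... 746 characters left out ...]
4928, 1.42370244]), 'orientation': array([-1.65767158e+02, -1.03415780e-01, -9.30568074e+01]), 'shot': 2}
plate [([152.0, 187.0, 183.0, 247.0], 0.79), ([129.0, 271.0, 151.0, 325.0], 0.66), ([65.0, 206.0, 133.0, 252.0], 0.6)]
flange [([202.0, 187.0, 225.0, 225.0], 0.72)]
board [([145.0, 177.0, 244.0, 258.0], 0.82)]
microscope [([272.0, 119.0, 430.0, 225.0], 0.93)]
head [([319.0, 134.0, 366.0, 202.0], 0.68), ([388.0, 214.0, 428.0, 265.0], 0.55)]
light_button_top [([278.0, 170.0, 288.0, 175.0], 0.38)]
clip_left []
clip_right []
adaptor [([272.0, 119.0, 424.0, 225.0], 0.57), ([245.0, 124.0, 254.0, 138.0], 0.44)]
spanner [([387.0, 213.0, 423.0, 261.0], 0.91), ([270.0, 121.0, 429.0, 225.0], 0.37)]
```

View pics/scene0.png

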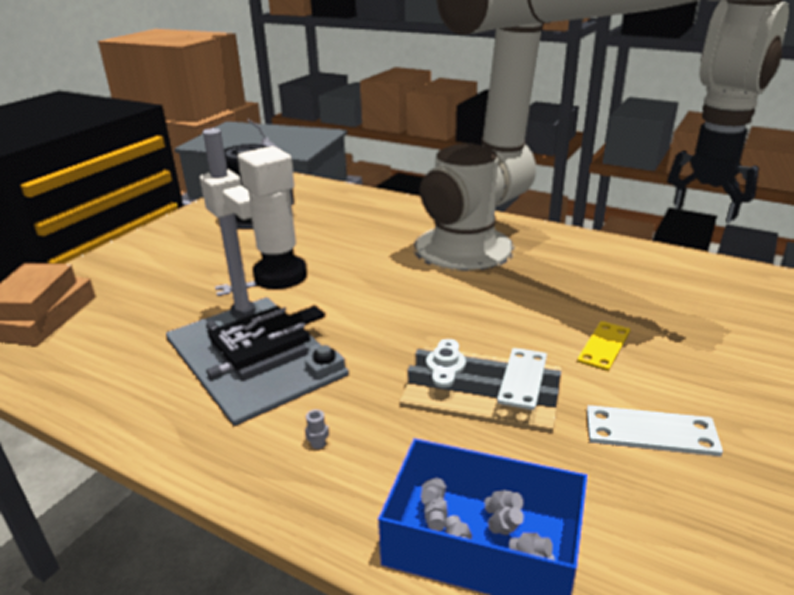

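View pics/top0.png

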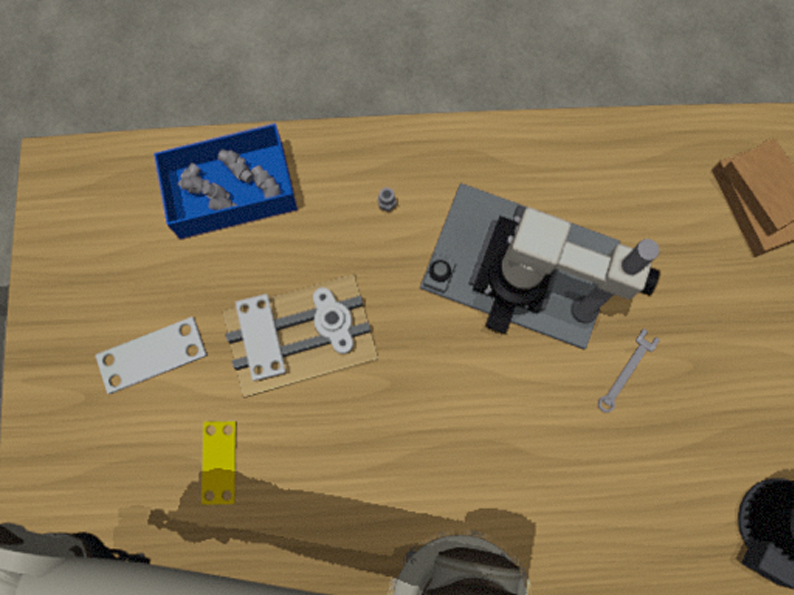

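The plate is the white one at about (260,337) in the top picture (scaled 1.55), on the battens. The larger white plate and the yellow one are decoys. The microscope is at (530,270), turned in yaw, with its tongue at (497,320) and its button at (440,270).

Run:
```python
from h import *
c=bot.camera('top');s=bot.camera('scene')
for cc in(c,s):
    for t in ('plate','light_button_top'):
        for r in bot.cut_out(cc,t)[:3]:
            m=r['region'].astype(np.uint8);cs=max(cv2.findContours(m,0,cv2.CHAIN_APPROX_NONE)[0],key=cv2.contourArea)[:,0]
            z=.05 if t=='plate' else .03
            P=np.array([at(cc,u,v,z)[:2]*1000 for u,v in cs],np.float32)
            print(cc['shot'],t,round(r['confidence'],2),np.round(r['box']),cv2.minAreaRect(P),m.sum())
a=cv2.resize(c['frame'][110:235,262:432,::-1],None,fx=4.7,fy=4.7,interpolation=cv2.INTER_CUBIC);cv2.imwrite('pics/tc.png',a)
a=cv2.resize(s['frame'][185:275,100:230,::-1],None,fx=6,fy=6,interpolation=cv2.INTER_CUBIC);cv2.imwrite('pics/sc.png',a)
```

```text
3 plate 0.94 [ 63. 206. 132. 251.] ((466.30291748046875, 540.5122680664062), (82.16844177246094, 194.5879669189453), 20.4352970123291) 1694
3 plate 0.78 [129. 274. 153. 324.] ((268.39190673828125, 413.0142822265625), (60.84990310668945, 143.32992553710938), 89.57848358154297) 1045
3 plate 0.68 [153. 189. 186. 242.] ((492.8451843261719, 336.38848876953125), (151.11923217773438, 59.7873649597168), 11.583053588867188) 953
3 light_button_top 0.45 [280. 168. 289. 175.] ((610.74169921875, -2.1037206649780273), (26.53478240966797, 27.455846786499023), 86.9930191040039) 80
4 plate 0.92 [321. 224. 349. 263.] ((498.1203308105469, 338.9339294433594), (158.8211669921875, 60.779781341552734), 11.895447731018066) 829
4 plate 0.83 [379. 262. 464. 294.] ((530.5023193359375, 558.5250854492188), (86.48985290527344, 187.85842895507812), 18.612354278564453) 1950
4 plate 0.67 [370. 208. 406. 238.] ((339.1821594238281, 436.2791748046875), (58.507232666015625, 153.97607421875), 88.31393432617188) 662
4 light_button_top 0.51 [204. 224. 214. 228.] ((570.3773803710938, -23.840559005737305), (35.881675720214844, 23.250486373901367), 34.96482849121094) 57
```

View pics/tc.png

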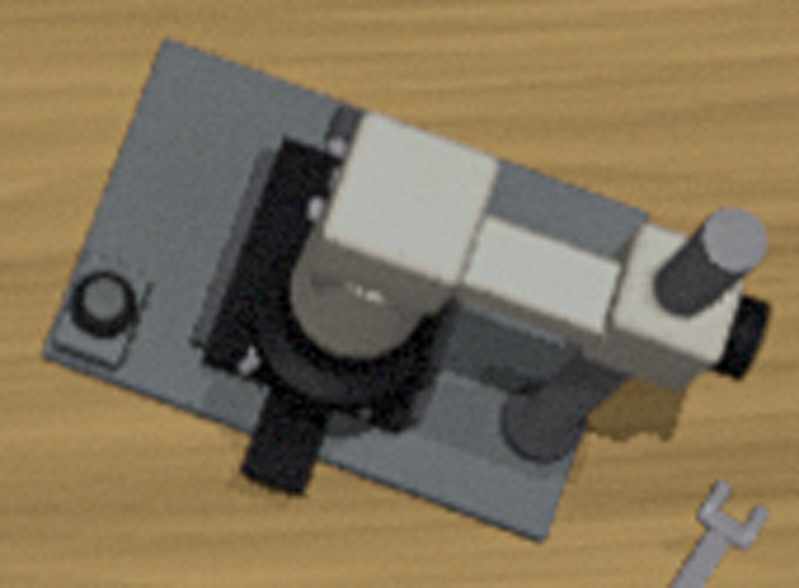

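View pics/sc.png

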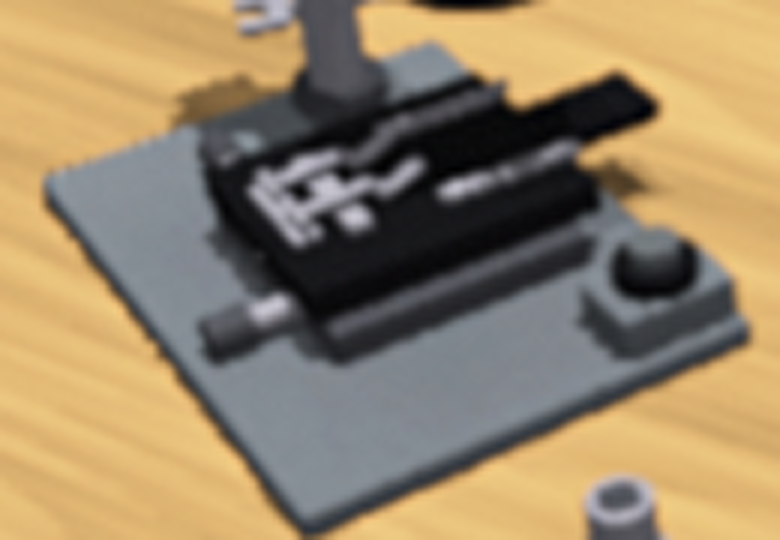

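The crops show the foot corners at top-crop (45,355), (168,40) and (545,540), and the tongue end at (243,475)–(303,493). The scene crop gives the same features. Next I fit the microscope pose to both views.

```bash
cat > fit.py <<'E'
from h import *
from scipy.optimize import least_squares
C={'t':bot.camera('top'),'s':bot.camera('scene')}
T=lambda u,v:((u+.5)/4.7-.5+262,(v+.5)/4.7-.5+110)
S=lambda u,v:((u+.5)/6-.5+100,(v+.5)/6-.5+185)
O=[('t',T(45,355),(-130,160,16)),('t',T(168,40),(100,160,16)),('t',T(545,541),(-130,-175,16)),
('t',T(243,475),(-165,20,55)),('t',T(303,493),(-165,-20,55)),('t',T(205,362),(-105,65,55)),
('s',S(748,322),(-130,160,16)),('s',S(305,527),(100,160,16)),('s',S(45,182),(100,-175,16)),
('s',S(622,73),(-165,-20,55)),('s',S(658,105),(-165,20,55)),('s',S(598,185),(-105,65,55))]
def w(p,q): return np.append(p[:2]+R.from_euler('z',p[2]).as_matrix()[:2,:2]@np.array(q[:2])/1000,q[2]/1000)
def run(cams):
    f=lambda p:np.concatenate([proj(C[k],w(p,q))-uv for k,uv,q in O if k in cams])
    r=least_squares(f,[.65,-.15,-.3],loss='soft_l1');print(cams,r.x[:2],np.degrees(r.x[2]));print(np.round(f(r.x).reshape(-1,2),1).tolist());return r.x
for k in('t','s','ts'):p=run(k)
for n,q in dict(home=(0,0,55),mouth=(-105,0,55),head=(-90,0,153),btn=(-95,133,40),plateend=(-150,0,55)).items(): print(n,np.round(w(p,q),4))
(o1,d1),(o2,d2)=ray(C['t'],*T(107,294)),ray(C['s'],*S(660,243))
t=np.linalg.lstsq(np.c_[d1,-d2],o2-o1,rcond=None)[0];print('btn tri',o1+t[0]*d1,o2+t[1]*d2)
PS=[]
for k in'ts':
    for r in bot.cut_out(C[k],'plate')[:4]:
        b=r['box'];cu=(b[0]+b[2])/2
        if (k=='t' and 150<cu<190) or (k=='s' and 318<cu<352): PS.append((k,r['region']))
L=np.array([[x,y,z] for z in(0,8) for x in(-75,75) for y in(-30,30)])
def hull(p,k): 
    Rz=R.from_euler('z',p[2]).as_matrix()
    return cv2.convexHull(np.array([proj(C[k],Rz@l/1000+[p[0],p[1],.042]) for l in L],np.float32))
def g(p,ks):
    e=[]
    for k,m in PS:
        if k not in ks: continue
        cs=max(cv2.findContours(m.astype(np.uint8),0,cv2.CHAIN_APPROX_NONE)[0],key=cv2.contourArea)[:,0]
        h=hull(p,k);e+=[cv2.pointPolygonTest(h,(float(a),float(b)),True)-.4 for a,b in cs]
    return e
for ks in('t','s','ts'):
    if any(k in ks for k,_ in PS):
        r=least_squares(g,[.493,.336,.2],args=(ks,),loss='soft_l1',diff_step=1e-3);print('plate',ks,r.x[:2],np.degrees(r.x[2]),np.std(r.fun))
E
python3 fit.py
```

```text
t [ 0.63068979 -0.16182748] -24.086704490664435
[[-0.6, 0.3], [-0.3, -0.6], [0.9, 0.8], [-0.2, -0.4], [0.3, 0.8], [0.0, -1.0]]
s [ 0.63736691 -0.15414618] -23.95990511341988
[[1.4, 0.3], [-0.7, -0.1], [-1.8, -0.3], [-0.2, -0.2], [0.4, -0.1], [0.5, -0.1]]
ts [ 0.63198472 -0.15984368] -23.92533488654993
[[-1.2, 0.1], [-1.1, -0.9], [0.4, 0.3], [-0.8, -0.7], [-0.3, 0.4], [-0.6, -1.3], [0.7, -1.3], [-0.9, -2.1], [-1.8, -1.6], [-0.7, -1.4], [-0.1, -1.4], [0.1, -1.5]]
home [ 0.632  -0.1598  0.055 ]
mouth [ 0.536  -0.1173  0.055 ]
head [ 0.5497 -0.1233  0.153 ]
btn [5.991e-01 3.000e-04 4.000e-02]
plateend [ 0.4949 -0.099   0.055 ]
btn tri [ 0.60283805 -0.00228941  0.06042771] [0.59873988 0.00480537 0.05868077]
plate t [0.49344111 0.3377444 ] 11.3516937165835 0.3175974680399919
plate s [0.495014   0.33943304] 11.889244422600324 0.345523690762476
plate ts [0.49395276 0.33847689] 11.646471734751652 0.4431382420488412
```

```bash
cat >> h.py <<'E'
def tgt(yaw,lean):  # tool x = left of heading, tool y down+forward
    a,l=np.radians(yaw),np.radians(lean);f=np.array([np.cos(a),np.sin(a),0]);L=np.array([-f[1],f[0],0])
    y=np.array([0,0,-np.cos(l)])+f*np.sin(l);return np.c_[L,y,np.cross(L,y)]
def delta(p,Rt,back=0.023,o=None):
    """p: world point to have `back` m behind the TCP"""
    o=o or bot.get_obs();R0=rot(o['tcp_rot']);t=np.array(p)+Rt[:,1]*back
    print('tcp',np.round(t,4),'shift',np.round(R0.T@(t-o['ee_pos'])*1000,1),'turn',np.round(R.from_matrix(R0.T@Rt).as_rotvec(),4))
def fr(p,yaw,q):
    a=np.radians(yaw);return np.array([p[0]+np.cos(a)*q[0]-np.sin(a)*q[1],p[1]+np.sin(a)*q[0]+np.cos(a)*q[1],q[2]])
def st():
    o=bot.get_obs();print(round(o['time'],2),'q',np.round(o['q'],1),'p',np.round(o['ee_pos'],4),'r',np.round(o['tcp_rot'],1),'F',np.round(o['wrist_force'],1),'op',round(o['opening'],4));return o
PL=(.494,.3385);PY=11.65
MI=(.632,-.160);MY=-24.0
E
python3 - <<'E'
from h import *
Rt=tgt(PY,40);g=fr(PL,PY,(-.061,0,.046));print(g)
delta(g-Rt[:,1]*.09,Rt);delta(g,Rt)
E
```

```text
[0.43425664 0.32618211 0.046     ]
tcp [0.3921 0.3175 0.0973] shift [-149.1  134.  -306.3] turn [-0.6866 -0.4229 -0.1539]
tcp [0.4487 0.3292 0.0284] shift [-124.4  202.9 -358.6] turn [-0.6866 -0.4229 -0.1539]
```

```bash
python3 -m inch '[[[-149,134,-306],[-0.687,-0.423,-0.154],85],[[-149,134,-306],[-0.687,-0.423,-0.154],85],[[-149,134,-306],[-0.687,-0.423,-0.154],85],[[-149,134,-306],[-0.687,-0.423,-0.154],85],[[-149,134,-306],[-0.687,-0.423,-0.154],85],[[-149,134,-306],[-0.687,-0.423,-0.154],85],[[-149,134,-306],[-0.687,-0.423,-0.154],85],[[-149,134,-306],[-0.687,-0.423,-0.154],85],[[-149,134,-306],[-0.687,-0.423,-0.154],85],[[-149,134,-306],[-0.687,-0.423,-0.154],85],[[-149,134,-306],[-0.687,-0.423,-0.154],85],[[-149,134,-306],[-0.687,-0.423,-0.154],85]]'
python3 - <<'E'
from h import *
st()
Rt=tgt(PY,40);g=fr(PL,PY,(-.061,0,.046));delta(g,Rt)
c=bot.camera('scene');s=bot.camera('top')
a=np.vstack([cv2.resize(c['frame'][170:300,270:400],None,fx=4,fy=4)[:300*2],cv2.resize(s['frame'][170:190,130:260],None,fx=4,fy=4)])
save(c,'g0.png',(250,140,420,300),2.3);save(s,'g1.png',(120,160,290,300),2.3)
cv2.imwrite('pics/g.png',np.hstack([cv2.imread('pics/g0.png')[:322],cv2.imread('pics/g1.png')[:322]]))
E
```

```text
time: 2.8
ee_pos: [0.3914, 0.3187, 0.0978]
tcp_rot: [-130.0, -0.0, 101.7]
wrist_force: [-0.3, 0.2, -1.0]
opening: 0.0851
2.8 q [ 53.  -35.  -46.3  46.4 -25.1  33.9] p [0.3914 0.3187 0.0978] r [-130.    -0.   101.7] F [-0.3  0.2 -1. ] op 0.0851
tcp [0.4487 0.3292 0.0284] shift [-1.4 90.6  0.1] turn [0.0006 0.0011 0.0013]
```

View pics/g.png

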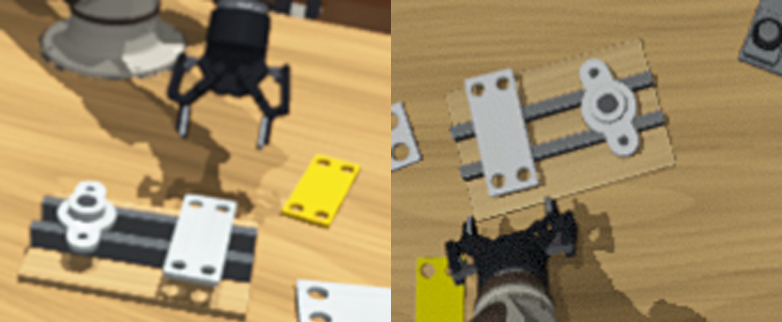

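In the picture the fingertips straddle the plate's axis once height parallax is allowed for. Now the advance, then a first close.

```bash
python3 -m inch '[[[-1,30,0],[0,0,0],85],[[-1,55,0],[0,0,0],85],[[-1,75,0],[0,0,0],85],[[-1,85,0],[0,0,0],85],[[-1.4,90.6,0],[0,0,0],85],[[-1.4,90.6,0],[0,0,0],85],[[-1.4,90.6,0],[0,0,0],85]]' 
python3 -m inch '[[[0,0,0],[0,0,0],50],[[0,0,0],[0,0,0],50],[[0,0,0],[0,0,0],50],[[0,0,0],[0,0,0],50],[[0,0,0],[0,0,0],50],[[0,0,0],[0,0,0],50],[[0,0,0],[0,0,0],50],[[0,0,0],[0,0,0],50]]' 90
python3 - <<'E'
from h import *
st()
E
```

```text
time: 3.6
ee_pos: [0.4487, 0.3293, 0.0289]
tcp_rot: [-130.1, -0.0, 101.8]
wrist_force: [0.5, -0.0, 0.1]
opening: 0.085
time: 4.4
ee_pos: [0.4477, 0.3319, 0.0325]
tcp_rot: [-130.2, -0.3, 102.0]
wrist_force: [-44.3, -9.9, 32.9]
opening: 0.0585
4.4 q [ 47.5 -24.7 -48.1  32.  -21.8  28.8] p [0.4477 0.3319 0.0325] r [-130.2   -0.3  102. ] F [-44.3  -9.9  32.9] op 0.0585
```

```bash
python3 -m inch '[[[0,-2,2],[0,0,0],50],[[0,-4,3],[0,0,0],50],[[0,-6,2],[0,0,0],50],[[0,-8,0],[0,0,0],50],[[0,-8,0],[0,0,0],50],[[0,-8,0],[0,0,0],50]]' 90
python3 - <<'E'
from h import *
st()
c=bot.camera('scene');s=bot.camera('top')
save(c,'g0.png',(250,140,420,300),2.3);save(s,'g1.png',(120,160,290,300),2.3)
cv2.imwrite('pics/gg.png',np.hstack([cv2.imread('pics/g0.png')[:322],cv2.imread('pics/g1.png')[:322]]))
E
```

```text
time: 5.0
ee_pos: [0.4428, 0.3307, 0.0385]
tcp_rot: [-130.1, -0.3, 102.0]
wrist_force: [0.4, 0.2, -2.2]
opening: 0.0584
5.0 q [ 47.9 -25.8 -48.   33.3 -22.   29.2] p [0.4428 0.3307 0.0385] r [-130.1   -0.3  102. ] F [ 0.4  0.2 -2.2] op 0.0584
```

View pics/gg.png

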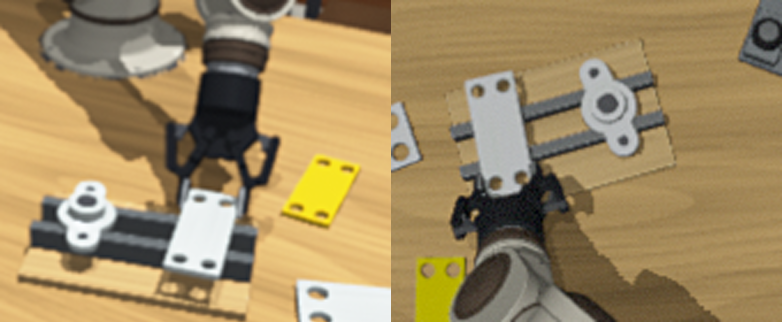

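The plate is held and lifted: the wrist force is about the weight, and the top view shows it still square in the jaws. Before transferring I fit a small arm model, to see whether a 40° lean reaches the insertion start.

```bash
cat > km.py <<'E'
from h import *
D=[([76.375,4.979,10.078,95.1,0,90],[.1295,.5343,.2306],[-90,0.08,76.375]),
([53.,-35,-46.3,46.4,-25.1,33.9],[.3914,.3187,.0978],[-130,0,101.7]),
([47.5,-24.7,-48.1,32.,-21.8,28.8],[.4477,.3319,.0325],[-130.2,-.3,102])]
o=bot.get_obs();D.append((o['q'],o['ee_pos'],o['tcp_rot']))
def cols(q,y):
    q=np.radians(q);c=lambda r,z:np.array([r*np.cos(q[0]),r*np.sin(q[0]),z]);f=q[1]-q[2];p=f+q[3]
    return np.c_[c(np.sin(q[1]),np.cos(q[1])),c(np.cos(f),-np.sin(f)),c(0,1),c(np.cos(p),-np.sin(p)),y]  # L1 L2 h e d
A=np.vstack([cols(q,rot(r)[:,1]) for q,p,r in D]);b=np.concatenate([p for _,p,_ in D])
X,res,rk,sv=np.linalg.lstsq(A,b,rcond=None)
if __name__=='__main__': print('L1 L2 h e d',X.round(4),rk,sv.round(3),'res mm',((A@X-b)*1000).round(1))
from scipy.optimize import least_squares
LO=[-179,-48.5,-65.8,-126,-82.7];HI=[179,103.8,70.7,130.5,87.1]
def ik(p,Rt,q0=(0,-25,-48,33,-20)):
    y=Rt[:,1]
    def f(q):
        C=cols(np.r_[q,0],y);qq=np.radians(q);P=qq[1]-qq[2]+qq[3];a=np.array([np.cos(qq[0])*np.cos(P),np.sin(qq[0])*np.cos(P),-np.sin(P)])
        n=np.array([-np.sin(qq[0]),np.cos(qq[0]),0]);yy=np.cos(qq[4])*a+np.sin(qq[4])*n
        return np.r_[(C@X-p)*1000,(yy-y)*300]
    best=min((least_squares(f,np.r_[a,q0[1:4],s],bounds=(LO,HI)) for a in(-30,0,40) for s in(-20,20)),key=lambda r:r.cost)
    return best.x.round(1),round(best.cost,2)
E
python3 - <<'E'
import km,runpy
from km import *
print('L',X.round(4),rk,sv.round(3),((A@X-b)*1000).round(1))
print('chk',ik(D[1][1],rot(D[1][2])))
for lean in(30,35,40,45):
    Rt=tgt(MY,lean)
    for x in(-.31,-.28,-.245,-.19,-.136):
        p=fr(MI,MY,(x,0,.061))+Rt[:,1]*.021;print(lean,x,p.round(3),*ik(p,Rt))
E
```

```text
L [0.4247 0.5182 0.2124 0.1705 0.2844] 5 [4.009 1.806 0.677 0.442 0.134] [ 0.7  2.8 -3.8  1.6  2.4 -0.9 -1.6 -1.5  2.5 -1.4 -1.2  2.3]
chk (array([ 53. , -35.6, -46.5,  46.9, -25.1]), np.float64(0.0))
30 -0.31 [ 0.358 -0.038  0.043] [  6.1 -48.5 -54.2  61.3 -14.5] 786.12
30 -0.28 [ 0.386 -0.05   0.043] [  2.1 -48.5 -54.4  58.3 -12.7] 158.03
30 -0.245 [ 0.418 -0.065  0.043] [ -1.4 -46.1 -53.6  54.5 -11.1] 0.0
30 -0.19 [ 0.468 -0.087  0.043] [ -4.9 -35.5 -48.8  48.   -9.4] 0.0
30 -0.136 [ 0.517 -0.109  0.043] [ -7.5 -26.  -43.5  43.5  -8.2] 0.0
35 -0.31 [ 0.36  -0.039  0.044] [  9.9 -48.5 -56.2  57.7 -18.7] 1906.8
35 -0.28 [ 0.387 -0.051  0.044] [  4.8 -48.5 -56.5  54.  -16.1] 847.75
35 -0.245 [ 0.419 -0.065  0.044] [  0.5 -48.5 -56.6  50.6 -13.8] 109.34
35 -0.19 [ 0.469 -0.088  0.044] [ -3.8 -40.9 -53.6  43.9 -11.4] 0.0
35 -0.136 [ 0.519 -0.11   0.044] [ -6.7 -30.5 -48.5  38.2  -9.8] 0.0
40 -0.31 [ 0.361 -0.039  0.045] [ 14.4 -48.5 -58.5  54.1 -23.7] 3260.12
40 -0.28 [ 0.389 -0.052  0.045] [  8.  -48.5 -58.9  49.3 -20. ] 1914.24
40 -0.245 [ 0.421 -0.066  0.045] [  2.7 -48.5 -59.2  45.3 -16.8] 666.0
40 -0.19 [ 0.471 -0.088  0.045] [ -2.6 -46.4 -58.5  40.  -13.6] 0.0
40 -0.136 [ 0.52  -0.11   0.045] [ -5.8 -34.8 -53.4  32.9 -11.6] 0.0
45 -0.31 [ 0.362 -0.04   0.046] [ 19.9 -48.5 -61.   51.1 -29.7] 4618.93
45 -0.28 [ 0.39  -0.052  0.046] [ 11.4 -48.5 -61.9  44.  -24.3] 3155.55
45 -0.245 [ 0.422 -0.066  0.046] [  5.  -48.5 -62.2  39.1 -20.1] 1522.94
45 -0.19 [ 0.472 -0.089  0.046] [ -1.2 -48.5 -62.2  34.4 -15.9] 70.95
45 -0.136 [ 0.521 -0.111  0.046] [ -4.9 -39.  -58.3  27.3 -13.4] 0.0
```

The model fits to a few mm. A 40° lean cannot reach the insertion start, but about 25° can. Plan:
1. Set the plate back on the battens and regrasp at 25°.
2. Start it between the guides.
3. Regrasp at 40° for the final push.

```bash
python3 -m inch '[[[0,2,1.6],[0,0,0],50],[[0,3.8,3.2],[0,0,0],50],[[0,4.6,3.8],[0,0,0],50],[[0,4.6,3.8],[0,0,0],50]]' 90
python3 - <<'E'
from h import *
st()
E
```

```text
time: 5.5
ee_pos: [0.4429, 0.3307, 0.0325]
tcp_rot: [-130.2, -0.3, 102.0]
wrist_force: [0.5, -0.2, -1.8]
opening: 0.0581
5.5 q [ 47.9 -25.4 -48.5  32.5 -22.1  29.2] p [0.4429 0.3307 0.0325] r [-130.2   -0.3  102. ] F [ 0.5 -0.2 -1.8] op 0.0581
```

```bash
python3 -m inch '[[[0,0.8,0.6],[0,0,0],50],[[0,1.5,1.3],[0,0,0],50],[[0,2.3,1.9],[0,0,0],50],[[0,2.3,1.9],[0,0,0],50]]' 90
python3 - <<'E'
from h import *
st()
E
```

```text
time: 5.9
ee_pos: [0.444, 0.3316, 0.0321]
tcp_rot: [-130.4, -0.4, 101.9]
wrist_force: [-8.7, -4.9, 12.4]
opening: 0.0582
5.9 q [ 47.9 -25.3 -48.6  32.  -22.1  29.2] p [0.444  0.3316 0.0321] r [-130.4   -0.4  101.9] F [-8.7 -4.9 12.4] op 0.0582
```

```bash
python3 -m inch '[[[0,-1,-0.5],[0,0,0],85],[[0,-1,-0.5],[0,0,0],85],[[0,-1,-0.5],[0,0,0],85],[[0,-1,-0.5],[0,0,0],85],[[0,-1,-0.5],[0,0,0],85],[[0,-30,0],[0,0,0],85],[[0,-60,0],[0,0,0],85],[[0,-100,0],[0,0,0],85],[[0,-100,0],[0,0,0],85],[[0,-100,0],[0,0,0],85]]' 90
sed -i 's/^for n,q in dict.*$//' fit.py; python3 fit.py | tail -4
python3 - <<'E'
from h import *
st()
E
```

```text
time: 6.9
ee_pos: [0.3808, 0.3183, 0.1091]
tcp_rot: [-130.5, -0.5, 102.0]
wrist_force: [-0.0, 0.3, -0.6]
opening: 0.0851
btn tri [ 0.60283805 -0.00228941  0.06042771] [0.59873988 0.00480537 0.05868077]
plate t [0.48879072 0.33926541] 9.728355252086299 1.3807799249982882
plate s [0.49154706 0.33962601] 9.291015974788177 0.35531679116261566
plate ts [0.4897971  0.33937006] 9.495205413681175 1.264616651244178
7.1 q [ 54.2 -36.8 -46.3  48.2 -25.6  34.9] p [0.3808 0.3171 0.1066] r [-130.3   -0.3  101.9] F [0.1 0.6 0.2] op 0.0848
```

Run:
```python
from h import *
Rt=tgt(10,25);g=fr((.490,.339),10,(-.064,0,.046));print(g)
delta(g-Rt[:,1]*.11,Rt,.018)
```

```text
[0.4269723  0.32788652 0.046     ]
tcp [0.3887 0.3211 0.1294] shift [  2.4 -11.9 -21.2] turn [0.2667 0.0249 0.0222]
```

```bash
python3 -m inch '[[[2.4,-12,-21],[0.267,0.025,0.022],85],[[2.4,-12,-21],[0.267,0.025,0.022],85],[[2.4,-12,-21],[0.267,0.025,0.022],85],[[2.4,-12,-21],[0.267,0.025,0.022],85],[[2.4,-12,-21],[0.267,0.025,0.022],85]]' 90
cat > pl.py <<'E'
import sys
src=open('fit.py').read()
exec(src.split("for k in('t','s','ts')")[0])
exec("PS=[]\n"+src.split("PS=[]")[1])
for k,m in PS: print(k,m.sum(),end=' ')
E
python3 pl.py
python3 - <<'E'
from h import *
st();s=bot.camera('top');save(s,'r.png',(120,160,250,270),5)
E
```

```text
time: 7.6
ee_pos: [0.388, 0.3205, 0.128]
tcp_rot: [-115.0, 0.1, 100.0]
wrist_force: [-0.7, -0.7, -0.1]
opening: 0.085
plate t [0.48941498 0.33840914] 9.884722397646255 0.39496467428848603
plate s [0.48703267 0.33875888] 9.377693832878933 0.3887041649563813
plate ts [0.48858684 0.33860666] 9.694497784752654 0.4440338128711971
t 1027 s 846 7.8 q [ 48.1 -23.4 -29.8  63.3 -15.1  35.3] p [0.3879 0.3209 0.1292] r [-115.   -0.  100.] F [-0.2 -1.  -0.3] op 0.0853
```

View pics/r.png

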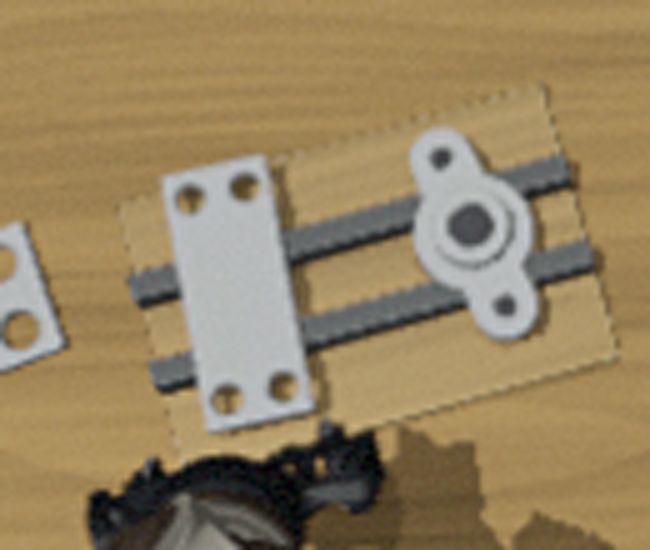

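Run:
```python
from h import *
Rt=tgt(9.8,25);g=fr((.4886,.3386),9.8,(-.061,0,.046));delta(g,Rt,.016)
```

```text
tcp [0.4352 0.3294 0.0315] shift [-1.00e-01  1.09e+02 -2.00e+00] turn [0.0006 0.0036 0.0023]
```

```bash
python3 -m inch '[[[0,40,-2],[0,0,0],85],[[0,70,-2],[0,0,0],85],[[0,95,-2],[0,0,0],85],[[0,105,-2],[0,0,0],85],[[0,109,-2],[0,0,0],85],[[0,109,-2],[0,0,0],85],[[0,109,-2],[0,0,0],85],[[0,109,-2],[0,0,0],68],[[0,109,-2],[0,0,0],64],[[0,109,-2],[0,0,0],62],[[0,109,-2],[0,0,0],60],[[0,109,-2],[0,0,0],58],[[0,109,-2],[0,0,0],50],[[0,109,-2],[0,0,0],50],[[0,109,-2],[0,0,0],50]]' 90
python3 - <<'E'
from h import *
st()
E
```

```text
time: 9.35
ee_pos: [0.4352, 0.3296, 0.0323]
tcp_rot: [-115.1, -0.0, 100.1]
wrist_force: [-5.8, -3.5, 8.3]
opening: 0.0582
9.35 q [ 44.3 -15.4 -35.   49.2 -13.7  31.6] p [0.4352 0.3296 0.0323] r [-115.1   -0.   100.1] F [-5.8 -3.5  8.3] op 0.0582
```

```bash
python3 -m inch '[[[0,-5,-2],[0,0,0],50],[[0,-20,-9],[0,0,0],50],[[0,-45,-21],[0,0,0],50],[[0,-70,-32],[0,0,0],50],[[0,-91,-42],[0,0,0],50],[[0,-91,-42],[0,0,0],50],[[0,-91,-42],[0,0,0],50]]' 90
python3 - <<'E'
from km import *
st()
for x in(-.27,-.256,-.245):
    for z in(.11,.075,.06):
        Rt=tgt(MY,25);p=fr(MI,MY,(x,0,z+.004))+Rt[:,1]*.016;print(x,z,p.round(3),*ik(p,Rt))
delta(fr(MI,MY,(-.256,0,.114)),Rt,.016)
E
```

```text
time: 10.05
ee_pos: [0.4345, 0.3293, 0.1319]
tcp_rot: [-115.0, -0.0, 100.1]
wrist_force: [0.9, -0.6, -2.2]
opening: 0.0579
10.05 q [ 44.3 -18.  -25.8  61.1 -13.7  31.7] p [0.4345 0.3293 0.1319] r [-115.    -0.   100.1] F [ 0.9 -0.6 -2.2] op 0.0579
-0.27 0.11 [ 0.392 -0.053  0.099] [ -0.8 -45.3 -45.1  67.   -9.6] 0.0
-0.27 0.075 [ 0.392 -0.053  0.064] [ -0.8 -45.1 -48.9  63.   -9.6] 0.0
-0.27 0.06 [ 0.392 -0.053  0.049] [ -0.8 -44.9 -50.5  61.2  -9.6] 0.0
-0.256 0.11 [ 0.404 -0.059  0.099] [ -1.9 -43.  -44.1  65.5  -9.1] 0.0
-0.256 0.075 [ 0.404 -0.059  0.064] [ -1.9 -42.6 -47.8  61.4  -9.1] 0.0
-0.256 0.06 [ 0.404 -0.059  0.049] [ -1.9 -42.3 -49.4  59.5  -9.1] 0.0
-0.245 0.11 [ 0.414 -0.063  0.099] [ -2.7 -41.1 -43.3  64.3  -8.8] 0.0
-0.245 0.075 [ 0.414 -0.063  0.064] [ -2.7 -40.6 -47.   60.2  -8.8] 0.0
-0.245 0.06 [ 0.414 -0.063  0.049] [ -2.7 -40.2 -48.5  58.3  -8.8] 0.0
tcp [ 0.4043 -0.0586  0.0995] shift [-376.7  -12.1  101.9] turn [3.000e-04 5.384e-01 2.519e-01]
```

```bash
python3 -m inch '[[[-15,0,4],[0,0.02,0.01],50],[[-50,-2,14],[0,0.07,0.033],50],[[-90,-3,24],[0,0.13,0.06],50],[[-130,-4,35],[0,0.19,0.087],50],[[-170,-5,46],[0,0.24,0.114],50],[[-210,-7,57],[0,0.3,0.14],50],[[-250,-8,68],[0,0.36,0.167],50],[[-290,-9,78],[0,0.41,0.194],50],[[-330,-11,89],[0,0.47,0.22],50],[[-360,-12,97],[0,0.51,0.24],50],[[-377,-12,102],[0,0.538,0.252],50],[[-377,-12,102],[0,0.538,0.252],50],[[-377,-12,102],[0,0.538,0.252],50]]' 90
python3 - <<'E'
from km import *
st()
c=bot.camera('scene');s=bot.camera('top')
save(c,'g0.png',(100,150,270,280),2.3);save(s,'g1.png',(240,110,410,240),2.3)
cv2.imwrite('pics/m.png',np.hstack([cv2.imread('pics/g0.png'),cv2.imread('pics/g1.png')]))
E
```

```text
time: 11.35
ee_pos: [0.4033, -0.0593, 0.0978]
tcp_rot: [-114.9, 0.0, 65.9]
wrist_force: [-1.2, 0.2, -2.3]
opening: 0.0574
11.35 q [ -2.  -42.3 -44.3  64.8  -9.2  20.2] p [ 0.4033 -0.0593  0.0978] r [-114.9    0.    65.9] F [-1.2  0.2 -2.3] op 0.0574
```

View pics/m.png

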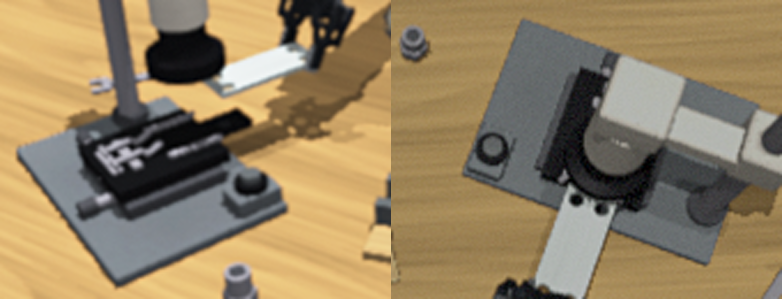

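The plate is aligned with the tongue and its lead end is under the ring light's edge with room to spare. I lower it to just above the stage, then overlay predictions on both views to check the lateral fit.

```bash
python3 -m inch '[[[0,12,6],[0,0,0],50],[[0,25,12],[0,0,0],50],[[0,34,16],[0,0,0],50],[[0,37,17],[0,0,0],50],[[0,37,17],[0,0,0],50]]' 90
cat > ov.py <<'E'
from h import *
import sys
def plate_now(off=.061,back=.016,dz=.004):
    o=bot.get_obs();Rt=rot(o['tcp_rot']);g=o['ee_pos']-Rt[:,1]*back
    yaw=np.degrees(np.arctan2(Rt[1,0],Rt[0,0]))-90
    return fr(g,yaw,(off,0,g[2]-dz)),yaw
def draw(n,box,k,name,mi=MI,my=MY):
    c=bot.camera(n);f=cv2.resize(c['frame'][box[1]:box[3],box[0]:box[2],::-1],None,fx=k,fy=k,interpolation=cv2.INTER_CUBIC)
    def pl(pts,col,cl=True): 
        P=np.array([((proj(c,p)+.5-[box[0],box[1]])*k-.5) for p in pts]);cv2.polylines(f,[np.round(P*8).astype(int)],cl,col,1,cv2.LINE_AA,3)
    pc,yaw=plate_now()
    pl([fr(pc,yaw,(x,y,pc[2]+.008)) for x,y in((-.075,-.03),(.075,-.03),(.075,.03),(-.075,.03))],(0,0,255))
    M=lambda x,y,z:fr(mi,my,(x/1000,y/1000,z/1000))
    pl([M(-165,-20,55),M(-105,-20,55),M(-105,-65,55),M(-105,65,55),M(-105,20,55),M(-165,20,55)],(0,255,0))
    for s in(-1,1): pl([M(-100,31.5*s+4*s,61),M(-92,31.5*s,61),M(-35,31.5*s,61)],(255,255,0),False)
    pl([M(-130,160,16),M(100,160,16),M(100,-175,16),M(-130,-175,16)],(255,0,255))
    cv2.imwrite('pics/'+name,f);return c
E
python3 - <<'E'
from ov import *
st();print(plate_now())
draw('scene',(105,180,235,275),4.5,'o1.png');draw('top',(265,115,395,215),4.5,'o2.png')
a=cv2.imread('pics/o1.png');b=cv2.imread('pics/o2.png')
cv2.imwrite('pics/o.png',np.vstack([a[:,:585],b[:]])[:880] if 0 else a);
E
```

```text
time: 11.95
ee_pos: [0.4037, -0.0584, 0.057]
tcp_rot: [-114.9, 0.1, 66.1]
wrist_force: [-0.7, 0.4, -2.0]
opening: 0.0573
11.95 q [ -1.9 -42.2 -48.7  60.2  -9.1  20.2] p [ 0.4037 -0.0584  0.057 ] r [-1.149e+02  1.000e-01  6.610e+01] F [-0.7  0.4 -2. ] op 0.0573
(array([ 0.45332918, -0.08043471,  0.06746752]), np.float64(-23.92504507117239))
```

View pics/o1.png

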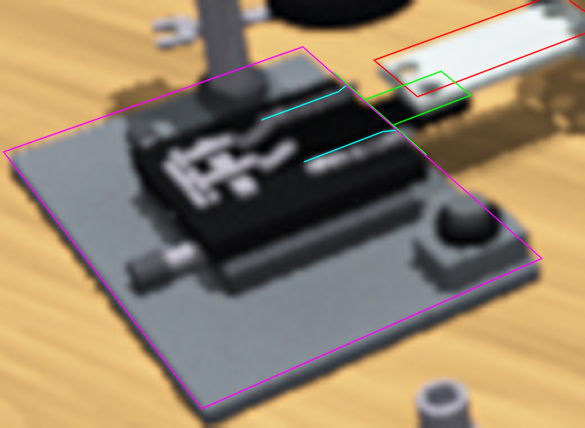

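View pics/o2.png

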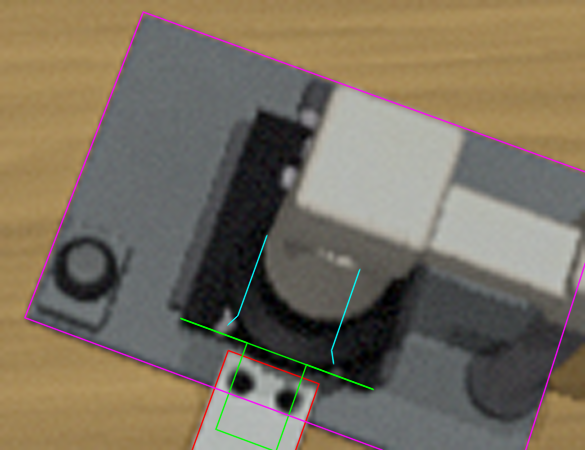

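In the scene view the actual plate and the stage both sit below the prediction by the same amount, so that camera is biased. The top view agrees with the arm. I calibrate the image shift of each camera from the held plate and refit the microscope.

```bash
cat > cal.py <<'E'
src=open('fit.py').read()
exec(src.split("for k in('t','s','ts')")[0])
from ov import plate_now
pc,yaw=plate_now()
sh={}
for k,n in(('t','top'),('s','scene')):
    c=C[k];H=cv2.convexHull(np.array([proj(c,fr(pc,yaw,(x,y,pc[2]+z))) for z in(0,.008) for x in(-.075,.075) for y in(-.03,.03)],np.float32))
    ctr=H[:,0].mean(0);best=None
    for r in bot.cut_out(c,'plate'):
        m=r['region'];cs=max(cv2.findContours(m.astype(np.uint8),0,cv2.CHAIN_APPROX_NONE)[0],key=cv2.contourArea)[:,0].astype(float)
        d=np.linalg.norm(cs.mean(0)-ctr)
        if best is None or d<best[0]: best=(d,cs,r['confidence'],m.sum())
    d,cs,cf,ar=best
    f=lambda s,pts:[cv2.pointPolygonTest(H,(float(a-s[0]),float(b-s[1])),True)-.4 for a,b in pts]
    s=np.zeros(2);pts=cs
    for th in(6,4,2.5,2):
        pts=cs[np.abs(f(s,cs))<th];s=least_squares(f,s,args=(pts,),loss='soft_l1',f_scale=.4,diff_step=.02).x if len(pts) else s
    sh[k]=s;print(n,'d',round(d,1),cf,ar,'pts',len(pts),len(cs),'shift',s.round(2))
for cams in('t','s','ts'):
    f=lambda p:np.concatenate([proj(C[k],w(p,q))+sh[k]-uv for k,uv,q in O if k in cams])
    r=least_squares(f,[.65,-.15,-.4],loss='soft_l1');p=r.x;a=p[2]
    print(cams,p[:2].round(4),np.degrees(a).round(2),'lat',(p[:2]@[-np.sin(a),np.cos(a)]).round(4),'lat@-24',(p[:2]-0)@[.4067,.9135]);print(np.round(f(p).reshape(-1,2),1).tolist())
E
python3 cal.py
```

```text
top d 4.3 0.77 1009 pts 108 125 shift [0. 0.]
scene d 1.6 0.7 541 pts 88 92 shift [0. 0.]
t [ 0.6307 -0.1618] -24.09 lat 0.1097 lat@-24 0.10867213753829669
[[-0.6, 0.3], [-0.3, -0.6], [0.9, 0.8], [-0.2, -0.4], [0.3, 0.8], [0.0, -1.0]]
s [ 0.6374 -0.1541] -23.96 lat 0.118 lat@-24 0.11840458301607776
[[1.4, 0.3], [-0.7, -0.1], [-1.8, -0.3], [-0.2, -0.2], [0.4, -0.1], [0.5, -0.1]]
ts [ 0.632  -0.1598] -23.93 lat 0.1102 lat@-24 0.11101099516819984
[[-1.2, 0.1], [-1.1, -0.9], [0.4, 0.3], [-0.8, -0.7], [-0.3, 0.4], [-0.6, -1.3], [0.7, -1.3], [-0.9, -2.1], [-1.8, -1.6], [-0.7, -1.4], [-0.1, -1.4], [0.1, -1.5]]
```

```bash
sed -i "s/s=least_squares(f,s,args=(pts,).*$/s=minimize(lambda s:np.abs(f(s,pts)).mean(),s,method='Nelder-Mead',options=dict(initial_simplex=s+np.array([[0,0],[1,0],[0,1]]))).x/; 1i from scipy.optimize import minimize" cal.py; python3 cal.py
```

```text
top d 4.2 0.92 1006 pts 105 122 shift [ 0.05 -0.79]
scene d 1.6 0.57 489 pts 87 92 shift [0.54 0.47]
t [ 0.6284 -0.1615] -24.08 lat 0.1089 lat@-24 0.10802985534338769
[[-0.6, 0.3], [-0.3, -0.7], [1.0, 0.8], [-0.2, -0.3], [0.3, 0.8], [0.0, -1.0]]
s [ 0.6363 -0.157 ] -23.94 lat 0.1148 lat@-24 0.11539440132729603
[[1.3, 0.3], [-0.7, -0.3], [-1.6, -0.2], [-0.2, -0.1], [0.4, -0.1], [0.5, -0.1]]
ts [ 0.6305 -0.161 ] -24.04 lat 0.1099 lat@-24 0.10937811611581821
[[-0.8, -0.4], [-0.6, -1.3], [0.8, 0.1], [-0.4, -1.1], [0.1, 0.1], [-0.2, -1.7], [1.2, -1.2], [-0.5, -2.1], [-1.1, -1.5], [-0.1, -1.2], [0.4, -1.2], [0.6, -1.4]]
```

Lateral estimates range over ±3 mm around the present position, which is inside the flares' capture range. I lower the plate onto the tongue.

```bash
python3 -m inch '[[[-0.5,4,2],[0,0,0],50],[[-1,7,3.3],[0,0,0],50],[[-1,9,4.2],[0,0,0],50],[[-1,10,4.7],[0,0,0],50],[[-1,10,4.7],[0,0,0],50]]' 90
python3 - <<'E'
from ov import *
st();print(plate_now())
E
```

```text
time: 12.95
ee_pos: [0.4036, -0.0595, 0.0468]
tcp_rot: [-115.0, 0.0, 66.1]
wrist_force: [-0.1, -0.7, -1.6]
opening: 0.0579
12.95 q [ -2.1 -42.2 -49.9  59.   -9.1  20. ] p [ 0.4036 -0.0595  0.0468] r [-115.     0.    66.1] F [-0.1 -0.7 -1.6] op 0.0579
(array([ 0.45319377, -0.08152287,  0.05730946]), np.float64(-23.946842134340457))
```

```bash
python3 -m inch '[[[0,0.9,0.4],[0,0,0],50],[[0,1.8,0.8],[0,0,0],50],[[0,2.3,1.05],[0,0,0],50],[[0,2.3,1.05],[0,0,0],50]]' 90
python3 - <<'E'
from ov import *
st();print(plate_now())
E
```

```text
time: 13.35
ee_pos: [0.4038, -0.0595, 0.0446]
tcp_rot: [-115.0, 0.0, 66.0]
wrist_force: [-2.3, 1.3, 0.9]
opening: 0.0581
13.35 q [ -2.1 -42.2 -50.1  58.7  -9.1  20. ] p [ 0.4038 -0.0595  0.0446] r [-115.    0.   66.] F [-2.3  1.3  0.9] op 0.0581
(array([ 0.45341159, -0.0815536 ,  0.0551063 ]), np.float64(-23.950680664462368))
```

```bash
python3 -m inch '[[[0,1.7,-3.6],[0,0,0],50],[[0,3.4,-7.2],[0,0,0],50],[[0,5.1,-10.9],[0,0,0],50],[[0,6.8,-14.5],[0,0,0],50],[[0,8.5,-18.1],[0,0,0],50],[[0,9.7,-20.8],[0,0,0],50],[[0,11,-23.6],[0,0,0],50],[[0,11,-23.6],[0,0,0],50]]' 90
python3 - <<'E'
from ov import *
o=st();print(plate_now(),'tool F',rot(o['tcp_rot']).T@o['wrist_force'])
E
```

```text
time: 14.15
ee_pos: [0.4282, -0.0703, 0.0449]
tcp_rot: [-115.0, 0.0, 66.0]
wrist_force: [1.0, -0.6, 1.3]
opening: 0.0576
14.15 q [ -3.8 -37.6 -47.9  56.   -8.4  18.4] p [ 0.4282 -0.0703  0.0449] r [-115.    0.   66.] F [ 1.  -0.6  1.3] op 0.0576
(array([ 0.47779114, -0.09233297,  0.05542695]), np.float64(-23.9591324382409)) tool F [-0.1752025  -0.64223202 -1.59250773]
```

```bash
python3 -m inch '[[[0,1.7,-3.6],[0,0,0],50],[[0,3.4,-7.2],[0,0,0],50],[[0,5.1,-10.9],[0,0,0],50],[[0,6.8,-14.5],[0,0,0],50],[[0,8.5,-18.1],[0,0,0],50],[[0,8.5,-18.1],[0,0,0],50]]' 90
python3 - <<'E'
from ov import *
o=st();print(plate_now(),'tool F',rot(o['tcp_rot']).T@o['wrist_force'])
E
```

```text
time: 14.75
ee_pos: [0.4473, -0.0787, 0.0453]
tcp_rot: [-115.1, -0.0, 66.0]
wrist_force: [2.2, 0.1, 3.1]
opening: 0.0576
14.75 q [ -5.  -34.1 -46.1  54.1  -7.9  17.3] p [ 0.4473 -0.0787  0.0453] r [-115.1   -0.    66. ] F [2.2 0.1 3.1] op 0.0576
(array([ 0.49685892, -0.10073517,  0.0557444 ]), np.float64(-23.97280166763241)) tool F [ 0.99272333 -1.9864931  -3.06422027]
```

```bash
python3 -m inch '[[[0,1.7,-3.6],[0,0,0],50],[[0,3.4,-7.2],[0,0,0],50],[[0,5.1,-10.9],[0,0,0],50],[[0,6.8,-14.5],[0,0,0],50],[[0,8.5,-18.1],[0,0,0],50],[[0,8.5,-18.1],[0,0,0],50]]' 90
python3 - <<'E'
from ov import *
o=st();print(plate_now(),'tool F',rot(o['tcp_rot']).T@o['wrist_force'],o['torque'])
c=draw('scene',(125,170,235,250),7,'e1.png',(.6305,-.161),-24.04)
E
```

```text
time: 15.35
ee_pos: [0.4663, -0.0871, 0.0455]
tcp_rot: [-115.1, -0.0, 66.0]
wrist_force: [1.7, -1.0, 2.1]
opening: 0.0578
15.35 q [ -6.1 -30.6 -44.2  52.4  -7.5  16.3] p [ 0.4663 -0.0871  0.0455] r [-115.1   -0.    66. ] F [ 1.7 -1.   2.1] op 0.0578
(array([ 0.5157771 , -0.10916257,  0.05595824]), np.float64(-23.988298501104197)) tool F [-0.22683126 -1.01938889 -2.65413877] [ 0.19314917 -0.10863892  0.10955583]
```

View pics/e1.png

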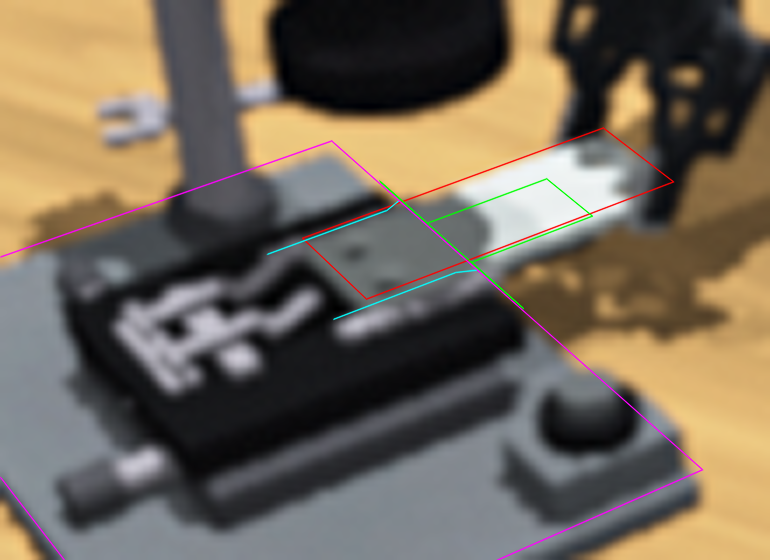

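The plate is between the guides: the left strip shows beside it at (330–490, 325–285) and the right one runs on ahead of it. Its lead is about 50 mm from the stop. Now I let go, lean back to 36° about the grasp point, and regrasp.

```bash
python3 -m inch '[[[0,0,0],[0,0,0],85],[[0,0,0],[0,0,0],85],[[0,0,0],[0,0,0],85],[[0,0,0],[0,0,0],85],[[0,0,0],[0,0,0],85]]' 90
python3 - <<'E'
from km import *
o=st();R0=rot(o['tcp_rot']);g=o['ee_pos']-R0[:,1]*.016;g[2]=.0595
Rt=tgt(-24,36);delta(g,Rt,.016);print(ik(g+Rt[:,1]*.016,Rt))
E
```

```text
time: 15.9
ee_pos: [0.4662, -0.0871, 0.0454]
tcp_rot: [-115.2, -0.0, 66.0]
wrist_force: [0.7, 0.5, -0.2]
opening: 0.0851
15.9 q [ -6.1 -30.7 -44.2  52.4  -7.5  16.3] p [ 0.4662 -0.0871  0.0454] r [-115.2   -0.    66. ] F [ 0.7  0.5 -0.2] op 0.0851
tcp [ 0.4685 -0.0882  0.0466] shift [-0.   0.1 -2.8] turn [-1.892e-01  1.000e-04  2.000e-04]
(array([ -3.7, -42.3, -54.6,  43.4, -11.8]), np.float64(0.0))
```

```bash
python3 -m inch '[[[0,0,-1],[-0.06,0,0],85],[[0,0,-2],[-0.12,0,0],85],[[0,0,-2.8],[-0.189,0,0],85],[[0,0,-2.8],[-0.189,0,0],85],[[0,0,-2.8],[-0.189,0,0],85],[[0,0,-2.8],[-0.189,0,0],68],[[0,0,-2.8],[-0.189,0,0],62],[[0,0,-2.8],[-0.189,0,0],60],[[0,0,-2.8],[-0.189,0,0],58],[[0,0,-2.8],[-0.189,0,0],50],[[0,0,-2.8],[-0.189,0,0],50],[[0,0,-2.8],[-0.189,0,0],50]]' 100
python3 - <<'E'
from ov import *
o=st();print(plate_now(),'tool F',rot(o['tcp_rot']).T@o['wrist_force'],o['torque'])
E
```

```text
time: 17.1
ee_pos: [0.4689, -0.0883, 0.0474]
tcp_rot: [-126.0, -0.0, 66.0]
wrist_force: [-4.6, 1.5, 5.8]
opening: 0.0577
17.1 q [ -3.6 -41.7 -54.1  43.2 -11.8  16.7] p [ 0.4689 -0.0883  0.0474] r [-126.   -0.   66.] F [-4.6  1.5  5.8] op 0.0577
(array([ 0.51600599, -0.1092614 ,  0.0563809 ]), np.float64(-24.007353630361138)) tool F [-0.50613179 -7.52923123  0.40678501] [ 0.13972917  0.63953519 -0.13621625]
```

```bash
python3 -m inch '[[[0,2.4,-3.2],[0,0,0],50],[[0,4.7,-6.5],[0,0,0],50],[[0,7.1,-9.7],[0,0,0],50],[[0,9.4,-12.9],[0,0,0],50],[[0,11.8,-16.2],[0,0,0],50],[[0,14.1,-19.4],[0,0,0],50],[[0,14.1,-19.4],[0,0,0],50]]' 100
python3 - <<'E'
from ov import *
o=st();print(plate_now(),'tool F',rot(o['tcp_rot']).T@o['wrist_force'],'fwd',o['wrist_force']@[.9135,-.4067,0],o['torque'])
E
```

```text
time: 17.8
ee_pos: [0.4914, -0.0983, 0.0476]
tcp_rot: [-126.1, -0.0, 66.0]
wrist_force: [3.0, -0.6, 1.2]
opening: 0.0574
17.8 q [ -5.1 -37.  -51.9  40.5 -11.   15.5] p [ 0.4914 -0.0983  0.0476] r [-126.1   -0.    66. ] F [ 3.  -0.6  1.2] op 0.0574
(array([ 0.53849716, -0.11930225,  0.05653689]), np.float64(-24.020079406199713)) tool F [ 0.68240303  0.78188659 -3.17427014] fwd 3.0263682287359464 [-0.01713243  0.05603755  0.0946426 ]
```

```bash
python3 -m inch '[[[0,1.5,-2],[0,0,0],50],[[0,2.9,-4],[0,0,0],50],[[0,4.4,-6.1],[0,0,0],50],[[0,5.9,-8.1],[0,0,0],50],[[0,7.1,-9.7],[0,0,0],50],[[0,7.1,-9.7],[0,0,0],50]]' 100
cat > f.py <<'E'
from ov import *
o=st();p=plate_now()[0];F=np.array([.9135,-.4067,0]);L=np.array([.4067,.9135,0])
print('x_m lead',round(((p-[.6305,-.161,0])@F)*1000+75,1),'fwd',round(o['wrist_force']@F,1),'lat',round(o['wrist_force']@L,1))
E
python3 f.py
```

```text
time: 18.4
ee_pos: [0.5022, -0.103, 0.0476]
tcp_rot: [-126.0, -0.0, 66.0]
wrist_force: [-9.5, 4.1, 8.1]
opening: 0.0571
18.4 q [ -5.7 -34.8 -50.8  39.4 -10.6  15. ] p [ 0.5022 -0.103   0.0476] r [-126.   -0.   66.] F [-9.5  4.1  8.1] op 0.0571
x_m lead -14.2 fwd -10.3 lat -0.1
```

Clip resistance is 10 N, as expected. I keep pushing in small steps.

```bash
python3 -m inch '[[[0,1.2,-1.6],[0,0,0],50],[[0,2.4,-3.2],[0,0,0],50],[[0,3.5,-4.9],[0,0,0],50],[[0,4.7,-6.5],[0,0,0],50],[[0,4.7,-6.5],[0,0,0],50]]' 100
python3 f.py
python3 -m inch '[[[0,0.6,-0.8],[0,0,0],50],[[0,1.2,-1.6],[0,0,0],50],[[0,1.8,-2.4],[0,0,0],50],[[0,2.4,-3.2],[0,0,0],50],[[0,2.4,-3.2],[0,0,0],50]]' 100
python3 f.py
```

```text
time: 18.9
ee_pos: [0.5095, -0.1061, 0.0476]
tcp_rot: [-126.0, -0.0, 66.0]
wrist_force: [-6.1, 3.8, 5.4]
opening: 0.0574
18.9 q [ -6.1 -33.4 -50.   38.7 -10.4  14.6] p [ 0.5095 -0.1061  0.0476] r [-126.   -0.   66.] F [-6.1  3.8  5.4] op 0.0574
x_m lead -6.2 fwd -7.1 lat 1.0
time: 19.4
ee_pos: [0.5135, -0.1078, 0.0476]
tcp_rot: [-126.0, -0.0, 66.0]
wrist_force: [2.4, -0.0, -0.2]
opening: 0.0576
19.4 q [ -6.3 -32.6 -49.6  38.3 -10.2  14.5] p [ 0.5135 -0.1078  0.0476] r [-126.   -0.   66.] F [ 2.4 -0.  -0.2] op 0.0576
x_m lead -1.9 fwd 2.2 lat 1.0
```

The resistance went from −7 N to +2 N, so the clips dropped into the holes. About 3 mm remains to the stop.

```bash
python3 -m inch '[[[0,0.6,-0.8],[0,0,0],50],[[0,1.2,-1.6],[0,0,0],50],[[0,1.2,-1.6],[0,0,0],50]]' 100
python3 f.py
python3 -m inch '[[[0,0.6,-0.8],[0,0,0],50],[[0,0.9,-1.2],[0,0,0],50],[[0,0.9,-1.2],[0,0,0],50]]' 100
python3 f.py
```

```text
time: 19.7
ee_pos: [0.5154, -0.1087, 0.0476]
tcp_rot: [-126.0, -0.0, 66.0]
wrist_force: [-1.0, 1.4, 3.5]
opening: 0.0577
19.7 q [ -6.4 -32.2 -49.4  38.1 -10.2  14.4] p [ 0.5154 -0.1087  0.0476] r [-126.   -0.   66.] F [-1.   1.4  3.5] op 0.0577
x_m lead 0.2 fwd -1.5 lat 0.8
time: 20.0
ee_pos: [0.5165, -0.1092, 0.0476]
tcp_rot: [-126.0, -0.0, 66.0]
wrist_force: [-9.5, 3.6, 8.1]
opening: 0.0575
20.0 q [ -6.5 -32.  -49.2  38.  -10.1  14.3] p [ 0.5165 -0.1092  0.0476] r [-126.   -0.   66.] F [-9.5  3.6  8.1] op 0.0575
x_m lead 1.4 fwd -10.1 lat -0.6
```

```bash
python3 -m inch '[[[0,0.4,-0.6],[0,0,0],50],[[0,0.7,-1],[0,0,0],50],[[0,0.7,-1],[0,0,0],50]]' 100
python3 f.py
python3 -m inch '[[[0,0.4,-0.6],[0,0,0],50],[[0,0.8,-1.1],[0,0,0],50],[[0,0.8,-1.1],[0,0,0],50]]' 100
python3 f.py
```

```text
time: 20.3
ee_pos: [0.5166, -0.1092, 0.0475]
tcp_rot: [-125.8, -0.0, 66.1]
wrist_force: [-27.7, 10.7, 19.7]
opening: 0.0578
20.3 q [ -6.5 -31.8 -49.1  38.1 -10.1  14.3] p [ 0.5166 -0.1092  0.0475] r [-125.8   -0.    66.1] F [-27.7  10.7  19.7] op 0.0578
x_m lead 1.5 fwd -29.7 lat -1.5
time: 20.6
ee_pos: [0.5166, -0.1093, 0.0475]
tcp_rot: [-125.7, 0.0, 66.1]
wrist_force: [-32.0, 12.6, 23.6]
opening: 0.0575
20.6 q [ -6.5 -31.7 -49.   38.3 -10.   14.2] p [ 0.5166 -0.1093  0.0475] r [-125.7    0.    66.1] F [-32.   12.6  23.6] op 0.0575
x_m lead 1.6 fwd -34.3 lat -1.5
```

Hard stop: the force climbs from 10 to 34 N with no motion. Release and back out along the tool axis.

```bash
python3 -m inch '[[[0,0,0],[0,0,0],70],[[0,0,0],[0,0,0],85],[[0,0,0],[0,0,0],85],[[0,0,0],[0,0,0],85],[[0,0,0],[0,0,0],85],[[0,-10,0],[0,0,0],85],[[0,-30,0],[0,0,0],85],[[0,-60,0],[0,0,0],85],[[0,-100,0],[0,0,0],85],[[0,-130,0],[0,0,0],85],[[0,-130,0],[0,0,0],85],[[0,-130,0],[0,0,0],85]]' 100
python3 - <<'E'
from km import *
st()
c=bot.camera('scene');save(c,'h0.png',(125,170,235,250),7)
B=fr((.6305,-.161),-24.04,(-.095,.133,.06));print('btn',B,proj(c,B))
Rt=tgt(0,0)
for z in(.15,.06): print(ik(B*[1,1,0]+[0,0,z],Rt))
delta(B*[1,1,0]+[0,0,.15],Rt,0);delta(B*[1,1,0]+[0,0,.15],tgt(-30,0),0)
for t in('light_button_top','clip_left','clip_right'): print(t,[(np.round(r['box']).tolist(),round(r['confidence'],2)) for r in bot.search_frame(c,t)][:3])
E
```

```text
time: 21.8
ee_pos: [0.4474, -0.0783, 0.1544]
tcp_rot: [-125.8, -0.0, 66.1]
wrist_force: [-0.1, -0.5, -1.6]
opening: 0.0848
21.8 q [ -2.1 -46.1 -44.1  58.1 -12.5  18. ] p [ 0.4474 -0.0783  0.1544] r [-125.8   -0.    66.1] F [-0.1 -0.5 -1.6] op 0.0848
btn [ 0.59792096 -0.00083569  0.06      ] [208.05612752 223.99619695]
(array([-0.1, 10.7,  7.7, 87.1, -0. ]), np.float64(0.0))
(array([-0.1, 12.2, -0.5, 77.2, -0. ]), np.float64(0.0))
tcp [ 0.5979 -0.0008  0.15  ] shift [132.   64.6 -84.6] turn [ 0.6141 -0.4033 -0.1299]
tcp [ 0.5979 -0.0008  0.15  ] shift [132.   64.6 -84.6] turn [0.6227 0.1031 0.0332]
light_button_top [([203.0, 223.0, 212.0, 228.0], 0.55)]
clip_left [([257.0, 221.0, 360.0, 279.0], 0.59), ([147.0, 210.0, 171.0, 223.0], 0.56)]
clip_right []
```

View pics/h0.png

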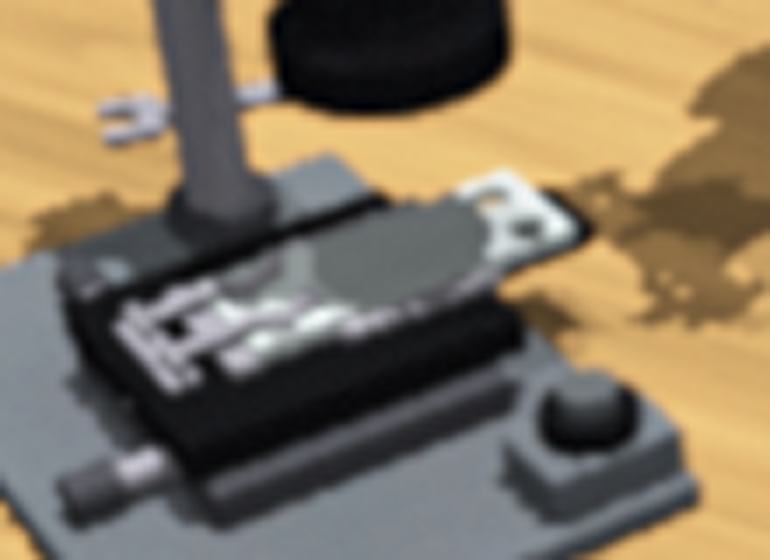

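The plate lies fully under the clips with only its outer holes showing at (490,195) and (530,230), and the button cap is at (588,403) in the crop. The twelve views are used up. For the button I go first to the left, clear of the head, with the fingers closing.

Run:
```python
from km import *
Rt=tgt(-24,0);delta((.45,.05,.17),Rt,0)
s=bot.camera('top')
for r in bot.search_frame(s,'light_button_top')[:2]:
    b=r['box'];u=((b[0]+b[2])/2,(b[1]+b[3])/2);print(r['confidence'],u,at(s,*u,.055))
```

```text
tcp [0.45 0.05 0.17] shift [118.8 -43.7  29.4] turn [ 6.21e-01  1.60e-03 -4.00e-04]
```

```bash
python3 -m inch '[[[40,-15,10],[0.1,0,0],0],[[80,-30,20],[0.2,0,0],0],[[119,-44,29],[0.35,0,0],0],[[119,-44,29],[0.5,0,0],0],[[119,-44,29],[0.621,0,0],0],[[119,-44,29],[0.621,0,0],0],[[119,-44,29],[0.621,0,0],0],[[119,-44,29],[0.621,0,0],0]]' 60
python3 - <<'E'
from km import *
st();Rt=tgt(-24,0);delta((.599,-.001,.10),Rt,0);delta((.599,-.001,.065),Rt,0)
E
```

```text
time: 22.9
ee_pos: [0.45, 0.0499, 0.1707]
tcp_rot: [-90.1, 0.0, 66.1]
wrist_force: [-0.0, 0.3, 0.7]
opening: 0.0001
22.9 q [  6.4  -9.2 -10.4  88.7  -0.1  30.3] p [0.45   0.0499 0.1707] r [-90.1   0.   66.1] F [-0.   0.3  0.7] op 0.0001
tcp [ 0.599 -0.001  0.1  ] shift [  14.    71.  -156.7] turn [ 0.0018  0.0011 -0.0008]
tcp [ 0.599 -0.001  0.065] shift [  14.   106.  -156.7] turn [ 0.0018  0.0011 -0.0008]
```

```bash
python3 -m inch '[[[4,10,-40],[0,0,0],0],[[8,25,-80],[0,0,0],0],[[12,45,-120],[0,0,0],0],[[14,71,-157],[0,0,0],0],[[14,90,-157],[0,0,0],0],[[14,100,-157],[0,0,0],0],[[14,106,-157],[0,0,0],0],[[14,106,-157],[0,0,0],0]]' 60
python3 - <<'E'
from km import *
st();s=bot.camera('scene');save(s,'b.png',(170,180,250,250),7)
E
```

```text
time: 23.7
ee_pos: [0.5987, -0.0007, 0.066]
tcp_rot: [-90.2, 0.0, 66.1]
wrist_force: [0.2, 0.0, 0.3]
opening: -0.0002
23.7 q [-0.  11.4 -1.  77.4 -0.1 23.9] p [ 0.5987 -0.0007  0.066 ] r [-90.2   0.   66.1] F [0.2 0.  0.3] op -0.0002
```

Now down in 2 mm steps until the force shows.

```bash
for i in 1 2; do python3 -m inch '[[[0,2,0],[0,0,0],0],[[0,4,0],[0,0,0],0],[[0,4,0],[0,0,0],0]]'|grep -E 'ee|force'; done
```

```text
ee_pos: [0.5992, -0.0006, 0.0631]
wrist_force: [0.1, -0.1, 0.6]
ee_pos: [0.5994, -0.0007, 0.059]
wrist_force: [-0.3, -0.8, 2.6]
```

```bash
python3 -m inch '[[[0,2,0],[0,0,0],0],[[0,2,0],[0,0,0],0]]'|grep -E 'ee|force'
```

```text
ee_pos: [0.5994, -0.0007, 0.057]
wrist_force: [-0.8, -0.4, 4.4]
```

```bash
python3 -m inch '[[[0,2,0],[0,0,0],0],[[0,2,0],[0,0,0],0]]'|grep -E 'ee|force'; python3 -m inch '[[[0,2,0],[0,0,0],0],[[0,2,0],[0,0,0],0]]'|grep -E 'ee|force'
```

```text
ee_pos: [0.5994, -0.0007, 0.056]
wrist_force: [-3.7, 0.2, 10.1]
ee_pos: [0.5995, -0.0006, 0.0559]
wrist_force: [-6.8, -0.5, 17.1]
```

```bash
python3 -m inch '[[[0,1,0],[0,0,0],0],[[0,1,0],[0,0,0],0]]'|grep -E 'ee|force'
```

```text
ee_pos: [0.5995, -0.0006, 0.056]
wrist_force: [-5.2, 0.2, 11.8]
```

The force law (about 0.9 N/mm, then hard at z = 0.056, about 6 mm below first contact) matches a button that is fully down. I press once more to about 20 N to be sure, then lift away slowly and retreat.

```bash
python3 -m inch '[[[0,2,0],[0,0,0],0],[[0,3,0],[0,0,0],0],[[0,3,0],[0,0,0],0]]'|grep -E 'ee|force'; python3 -m inch '[[[0,-3,0],[0,0,0],0],[[0,-6,0],[0,0,0],0],[[0,-9,0],[0,0,0],0],[[0,-20,0],[0,0,0],0],[[0,-50,0],[0,0,0],0],[[0,-90,0],[0,0,0],0],[[-10,-110,60],[0,0,0],0],[[-20,-110,120],[0,0,0],0],[[-20,-110,150],[0,0,0],0],[[-20,-110,150],[0,0,0],0],[[-20,-110,150],[0,0,0],0]]'
python3 - <<'E'
from ov import *
st()
C={n:bot.camera(n) for n in('scene','top')}
P=fr((.6305,-.161),-24.04,(-.075,0,.055))
for n,c in C.items():
    print(n,'plate pred px',proj(c,P+[0,0,.008]).round(0))
    for t in('plate','flange','light_button_top','adaptor','spanner'):
        print(t,[(np.round(r['box']).tolist(),round(r['confidence'],2)) for r in bot.search_frame(c,t)][:4])
# compare final scene crop with the crop taken right after release
a=cv2.imread('pics/h0.png').astype(int);save(C['scene'],'h1.png',(125,170,235,250),7);b=cv2.imread('pics/h1.png').astype(int)
print('diff plate/button area',np.abs(a-b)[150:500,80:700].mean())
E
```

```text
ee_pos: [0.5995, -0.0007, 0.0557]
wrist_force: [-10.6, -0.3, 23.5]
time: 26.55
ee_pos: [0.4529, 0.0424, 0.1654]
tcp_rot: [-90.6, -0.2, 66.2]
wrist_force: [0.0, -0.6, -0.2]
opening: -0.0
26.55 q [  5.4  -9.5 -11.3  87.6  -0.1  29.3] p [0.4529 0.0424 0.1654] r [-90.6  -0.2  66.2] F [ 0.  -0.6 -0.2] op -0.0
scene plate pred px [179. 205.]
plate [([370.0, 209.0, 408.0, 238.0], 0.94), ([380.0, 263.0, 465.0, 296.0], 0.75), ([155.0, 194.0, 203.0, 222.0], 0.72), ([154.0, 95.0, 198.0, 188.0], 0.61)]
flange [([273.0, 219.0, 296.0, 249.0], 0.84)]
light_button_top []
adaptor [([198.0, 265.0, 214.0, 290.0], 0.61)]
spanner [([141.0, 180.0, 164.0, 192.0], 0.51)]
top plate pred px [330. 183.]
plate [([63.0, 206.0, 132.0, 254.0], 0.92), ([131.0, 271.0, 153.0, 324.0], 0.55)]
flange [([202.0, 186.0, 224.0, 228.0], 0.86)]
light_button_top []
adaptor [([245.0, 125.0, 254.0, 138.0], 0.53)]
spanner [([387.0, 212.0, 424.0, 262.0], 0.9), ([204.0, 185.0, 225.0, 227.0], 0.69)]
diff plate/button area 10.736963133640552
```

Run:
```python
from ov import *
c=bot.camera('scene');h0=cv2.imread('pics/h0.png');h1=cv2.imread('pics/h1.png')
d=np.abs(h0.astype(int)-h1).mean(2)
print('diff blocks (70px)');print(np.array([[d[y:y+70,x:x+70].mean() for x in range(0,770,70)] for y in range(0,560,70)]).round(0).astype(int))
g=h1.mean(2)
for yy in(-.012,0,.012):
  out=[]
  for x in range(-190,-128,3):
    p=(proj(c,fr((.6305,-.161),-24.04,(x/1000,yy,.059)))+[.3,1.4]+.5-[125,170])*7-.5
    q=p.round().astype(int);out.append((x,int(g[q[1],q[0]])))
  print(yy,out)
```

```text
diff blocks (70px)
[[ 2  2  2  2  1  1  1  2  2  2 12]
 [ 2  2  2  2  1  1  2  2  2  7 29]
 [ 2  2  2  1  2  2  2 23 35 14 11]
 [ 2  1  1  1  2  2  6 47 55 15 29]
 [ 2  1  2  2  2  1  2 13 69 38 37]
 [ 2  1  1  1  1  1  1 19 26 64 67]
 [ 2  2  1  1  1  1  2  2  1  7  9]
 [ 2  2  2  1  2  2  2  2  1  2  2]]
-0.012 [(-190, 180), (-187, 179), (-184, 175), (-181, 174), (-178, 178), (-175, 185), (-172, 191), (-169, 192), (-166, 176), (-163, 138), (-160, 83), (-157, 89), (-154, 127), (-151, 146), (-148, 142), (-145, 125), (-142, 113), (-139, 113), (-136, 126), (-133, 144), (-130, 144)]
0 [(-190, 177), (-187, 175), (-184, 176), (-181, 180), (-178, 185), (-175, 191), (-172, 195), (-169, 198), (-166, 186), (-163, 133), (-160, 61), (-157, 60), (-154, 103), (-151, 136), (-148, 140), (-145, 127), (-142, 116), (-139, 112), (-136, 107), (-133, 103), (-130, 102)]
0.012 [(-190, 175), (-187, 176), (-184, 181), (-181, 185), (-178, 189), (-175, 192), (-172, 194), (-169, 193), (-166, 177), (-163, 118), (-160, 55), (-157, 57), (-154, 105), (-151, 140), (-148, 142), (-145, 126), (-142, 98), (-139, 70), (-136, 63), (-133, 72), (-130, 89)]
```

The outer end shows about 9 mm of bare tongue in the scene view, against 9.2 mm expected when home. The button area changed, probably because of the arm's shadow, so I move the arm well away and compare again.

```bash
python3 -m inch '[[[20,-30,10],[0,0,0],0],[[60,-60,20],[0,0,0],0],[[110,-90,40],[0,0,0],0],[[160,-110,60],[0,0,0],0],[[210,-110,60],[0,0,0],0],[[260,-110,60],[0,0,0],0],[[260,-110,60],[0,0,0],0],[[260,-110,60],[0,0,0],0],[[260,-110,60],[0,0,0],0]]' | head -2
python3 - <<'E'
from ov import *
st();c=bot.camera('scene');s=bot.camera('top')
a=cv2.imread('pics/sc.png');save(c,'k.png',(100,185,230,275),6);b=cv2.imread('pics/k.png')
d=np.abs(a.astype(int)-b).mean(2);print('button crop diff vs start',d[220:360,580:740].mean(),'foot ref',d[400:500,250:400].mean())
t0=cv2.imread('pics/tc.png');t1=cv2.resize(s['frame'][110:235,262:432,::-1],None,fx=4.7,fy=4.7,interpolation=cv2.INTER_CUBIC)
print('top button diff',np.abs(t0.astype(int)-t1)[260:360,50:140].mean(),'head',np.abs(t0.astype(int)-t1)[110:370,330:730].mean())
for n in('light_button_top','plate','flange','adaptor'): print(n,[(np.round(r['box']).tolist(),round(r['confidence'],2)) for r in bot.search_frame(c,n)][:4])
E
```

```text
time: 28.1
ee_pos: [0.5027, 0.3041, 0.2738]
28.1 q [ 31.3  11.2  21.8 100.3  -0.3  55.2] p [0.5027 0.3041 0.2738] r [-90.5  -0.1  66.1] F [-0.9  0.6 -0.2] op -0.0002
button crop diff vs start 3.795267857142857 foot ref 5.25828888888889
top button diff 2.940148148148148 head 2.5911762820512823
light_button_top [([154.0, 95.0, 196.0, 186.0], 0.55)]
plate [([155.0, 198.0, 203.0, 222.0], 0.8), ([381.0, 260.0, 466.0, 292.0], 0.66), ([371.0, 206.0, 408.0, 240.0], 0.59)]
flange [([274.0, 218.0, 299.0, 252.0], 0.82), ([105.0, 82.0, 227.0, 272.0], 0.73)]
adaptor [([197.0, 264.0, 213.0, 287.0], 0.66), ([157.0, 96.0, 197.0, 186.0], 0.16)]
```

With the arm away, the button and head areas look as they did at the start. Handing in.

```bash
python3 -c "
from workcell import bot
print(bot.job_done())"
```

```text
the job is handed in; nothing more can be done
None
```

The plate is home on the stage, and the ring-light button was pressed and released. The job was handed in at about 28 s of the 58 s allowed.

**How it went:**
- **First grasp:** the 40° grip pressed on the battens (55 N at the wrist) and shifted the plate about 5 mm on the board. My arm model also showed that a 40° lean could not reach the insertion start. I set the plate back on the battens and regripped it at 25°.
- **Insertion:** I slid the plate between the guides until its lead was about 50 mm from the stop. I regripped it there at 36° and pushed it under the clips.
- **Finish:** I let go, pressed the button from above and moved the arm well clear.

**Plate checks:**
- **Clips:** resistance was 7–10 N under the clips, then dropped to about zero. I take that as both having snapped in, because the clip angles could not be read and the right clip was never detected.
- **End stop:** the force then rose from 10 to 34 N with no motion. After release, about 9 mm of bare tongue showed past the plate's outer end; 9.2 mm is expected when it is home.

**Button:** the force rose gently, then hit a hard stop about 6 mm below first contact, reaching 23 N. With the arm away, the button looked the same as at the start in both cameras, so it is back up.

**Head and bystanders:** the head looked unchanged in the top view. The flange and adaptor were detected within a few pixels of their starting places in the scene view. The spanner was last checked before the final arm move and was in place then.

**Disagreements:** the two cameras put the microscope up to 10 mm apart sideways, so I relied on a joint fit and the measured forces. The detector did not find the button in the last pictures, so its state rests on the force trace and the picture comparison.

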